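# Put the speculum box away in the bail-arm tote

## Robot

A 7-joint arm with a two-finger parallel gripper is mounted at the origin on the work surface. World frame = base frame: x ahead of the robot, y to its left, z up, the work surface at z = 0. Lengths are in mm, angles in rad, forces in N, time in s.
With the tool pointing down it reaches from about 350 to 900 mm from the base axis. Payload 7.2 kg.
Tool frame: the origin (TCP) lies at the centre of the arm's flange, where the gripper is bolted on; the fingertips stand 173 mm ahead of it and the grasp point (between the pads) lies 155 mm ahead of it; x points along the fingers, y is the direction in which the jaws open and shut, and the axes are right-handed (so a half turn about x gives the same grasp; the last joint's range is limited). The gripper opens to 85 mm and grips with 20 to 120 N. Pads are 22 mm wide; open, the fingers measure 114 mm over their backs; the gripper's body (76 mm by 85 mm) begins 54 mm behind the grasp point. The pads swing forward as they close: fully open they stand 13 mm farther back than shut.
Start: joints at [-1.35, 0.411, -0.013, 1.596, 0.006, 1.134, -0.082], TCP at [178.01, 599.112, 404.697] pointing down, gripper open.
Joint ranges: [-2.95, 2.95], [-0.29, 1.99], [-1.47, 1.44], [0.14, 2.54], [-1.03, 4.17], [0.13, 1.85], [-2.86, 2.86]. Speed limits (rad/s): [2.39, 2.39, 3.01, 3.01, 3.14, 3.14, 3.14].

## Interface

Orientations are given as a 3x3 rotation matrix whose columns are the frame's x, y, z axes.
In Python, from plant import bot gives the robot as it stands.
- The arm moves only by the tool servo_tool, never from a script. Its arguments are lists of equal length, an entry for each row: "slide": the shift along the tool's x, y, z in cm, a list of three; "dr": the turn, a rotation vector about the tool's x, y, z in degrees, a list of three; "fingers": the closure, from 0 (fully open) to 1 (shut). A call has exactly 8 rows; each row is the pose to reach, as a shift and turn from the pose measured when the call began, along the tool's axes at that moment; what a row does not reach only later rows make up. A row lasts 1/12 s, in which the tool goes at most 41.7 mm and 7.16 degrees, less where a joint would pass 70% of its speed; a pose out of reach is approached as far as the arm can. A call with a gripper value outside its range is refused whole. The fingers move at their own pace and stop on an object; "squeeze" is the grip in N (left out, the last holds). Time passes only in rows, so rows that repeat a pose let the fingers close, or fill a call up. It gives the time, the measured TCP pose, the force and the opening at its end, in the units of the state.
- bot.get_state(): the state, without advancing time (a new reading comes with each control period).
- bot.snapshot(name): name is "side" or "top"; returns the picture (384x512x3 uint8, red, green, blue); there is no depth.
- bot.camera_info(name): a dict with "K" (3x3 intrinsics, pixels), "R" (3x3) and "t" (3): a world point X has camera coordinates R X + t. Camera axes: x right, y down, z forward; pixel columns grow to the right and rows downward; lengths in mm; the calibration is good to about 2 mm. A picture is of the moment at which its call begins. camera_info takes no time and is no camera call.
- bot.job_done(): hands the job in, once; it reports no verdict.
Trained networks look in the newest picture that a camera, given by its name, has taken for a name from the list of things; names that differ only in an ending like _2 or _b are one class to them, and where a whole thing is asked for, a point or a joint stands for the part that bears it (a point fixed in the world has none). Each returns a list of dicts, best first, with "p" (0 to 1); they miss things now and then, are a little off and sometimes report something else, mostly with a low value. They report only what shows in the picture. A call takes as long as a camera call. They do not tell look-alikes from the thing itself.
- bot.search_frame(camera, query): "centre" ([x, y, z] in mm, in world coordinates, good to about 4 mm: the middle of the surface that is visible of it).
The state is a dict: "time": time; "joint_positions": joint angles; "qd": joint speeds; "tau": joint torques, N m; "eef_pos": TCP position; "orientation": TCP orientation; "wrist_force": force on the tool from outside, world axes, zero at the start; "ft_torque": the same for the moment, N m; "grip_width": finger opening in mm.
Only numpy, scipy, OpenCV 4.12 (cv2) and the standard library are available. Lean on these libraries where they do the work, as an engineer would, in place of code of your own. Each camera call takes 0.05 s, during which the arm holds its last target.

## Task

Lay the grey speculum box that stands on its end down on its broad face on the bare cart top and let go of it, then pick it up again and put it away in the grey open tote. If the otoscope is lying in the tote, swing the tote's wire bail fully in over the opening and set the box flat on top, lengthwise along the tote, resting on the bail and the end ledge; if the tote holds no otoscope, swing the bail fully out over the end and set the box flat, lengthwise, on the tote's floor. Do not let the box press on the otoscope, and leave the otoscope and the glass jar where they are.

Things in the scene. Friction and masses are not known exactly. Their poses are not given: they have to be found in the camera images.
- box_center (a point): Centre of the loose grey rigid closed speculum box, 45 x 56 x 120 mm, about 0.25 kg. It starts standing on end on the cart top: its z axis (120 mm) up, its x (45 mm, thickness) and y (56 mm, width) level, this point 60 mm up. Lying on a broad (56 x 120) face its x axis is vertical (either way up is fine) and this point is 22.5 mm above what it lies on.
- tote: Grey open plastic tote fixed to the cart top; origin at the centre of its underside. Outside 140 (x) x 185 mm (y); walls and floor 5 mm; inside 130 x 175 mm; rim 70 mm high. At the -y end a fixed ledge spans the inside, y = -87.5 to -67.5 mm, its top and the end wall 80 mm above the cart top. Near the +y end a wire bail turns on two ears (87 mm high) at y = 72.5 mm.
- tote_floor (a point): Centre of the tote's inner floor, 5 mm above the cart top; axes as the tote's.
- bail (a joint): Angle of the tote's U-shaped bail of 10 mm wire. Hinge line along the tote's x at y = 72.5, z = 75 mm (tote frame); the 154 mm cross bar is 60 mm from it. 0 = fully in: bar level over the opening at y = 12.5 mm, its top level with the ledge. 1.57 = upright. 3.14 = fully out: bar level beyond the end at y = 132.5 mm. Stops at both; starts near upright; hinge friction (1.2 N at the bar) holds it.
- bail_bar (a point): Middle of the bail's cross bar, on the wire's centre line; its x axis runs along the bar.
- otoscope_center (a point): Middle of the brass otoscope, 60 x 130 mm lying, 31 mm high, handle along its y axis; this point is 15.5 mm above what it lies on. It lies on the floor (5 mm thick) of either the tote or the porcelain dish. A flat black rubber liner lies in the other one and does not matter.
- dish: White porcelain rectangular instrument dish fixed to the cart top, 140 (x) x 200 (y) x 26 mm, open on top. Origin: centre of its underside.
- jar: Loose glass jar with steel lid, 52 mm diameter, 65 mm high; origin at the centre of its underside. Leave it alone.
Things that resemble listed ones, but are neither listed nor needed, are in the scene too. What is shaped like the tote but green or purple is not meant.

How it is judged (in metres and radians):
On the way:
1. the box lies on a broad face on the bare cart top, beside the tote, let go (angle between the x axis of box_center and the z axis of tote, either way round below 0.1 rad and height (world z) of box_center below 0.028 m and horizontal distance between box_center and tote_floor above 0.12 m and contact force between the fingers and box below 0.05 N and linear speed of box below 0.03 m/s), for 0.2 s.
At the end, for the whole second after the job is handed in: Box flat within 0.12 rad, lengthwise within 0.4, released, at rest. Otoscope in tote: bail under 0.2 rad, box centre 94-112 mm up, x within 45 mm, y -70 to 20 mm in the tote frame. Otherwise: bail over 2.8 rad, box centre 18-37 mm up, x within 50 and y within 60 mm (((horizontal distance between otoscope_center and tote_floor below 0.12 m and value of joint bail below 0.2 rad and angle between the x axis of box_center and the z axis of tote, either way round below 0.12 rad and x of box_center in the frame of tote between -0.045 and 0.045 m and y of box_center in the frame of tote between -0.07 and 0.02 m and z of box_center in the frame of tote between 0.094 and 0.112 m and linear speed of box below 0.02 m/s and angle between the z axis of box_center and the y axis of tote, either way round below 0.4 rad) or (not (horizontal distance between otoscope_center and tote_floor below 0.12 m) and value of joint bail above 2.8 rad and angle between the x axis of box_center and the z axis of tote, either way round below 0.12 rad and x of box_center in the frame of tote between -0.05 and 0.05 m and y of box_center in the frame of tote between -0.06 and 0.06 m and z of box_center in the frame of tote between 0.018 and 0.037 m and linear speed of box below 0.02 m/s and angle between the z axis of box_center and the y axis of tote, either way round below 0.4 rad))); the robot touches nothing.
It fails at once if the otoscope is shifted by more than 20 mm (distance of otoscope_center from where it was at the start of the episode above 0.02 m).
It fails at once if the box presses on the otoscope (over 2 N) (contact force between box and otoscope above 2 N).
It fails at once if the jar is shifted by more than 30 mm (distance of jar from where it was at the start of the episode above 0.03 m).
It also fails if it takes over 69 s, if anything falls off the work surface, if the arm or the gripper's body presses on something with over 40 N, if the wrist force passes 120 N, or if a joint passes its speed limit or range.

## Working session

There is one attempt and no reset: what is moved stays moved. The work goes in short steps, Python scripts to look and compute and a tool call to move; the robot and the scene stay as the last step left them, time stands still between calls to the robot, and variables do not carry over. Pictures are saved under pics/ and viewed, and the job is handed in when it is done.

Besides the shell and the picture viewer there is one more tool, called after "Call:" as name(argument=value, ...), one argument or row to a line, values as JSON. servo_tool: Moves the arm, as the interface text tells. Its arguments: {"type":"object","properties":{"slide":{"type":"array"},"dr":{"type":"array"},"fingers":{"type":"array"},"squeeze":{"type":"number"}},"required":["slide","dr","fingers"]}

```bash
mkdir -p pics; ls; cat > look.py <<'E'
import sys,cv2,numpy as np
from plant import bot
def snap(n,tag):
    im=bot.snapshot(n); cv2.imwrite(f'pics/{tag}_{n}.png',im[:,:,::-1]); return im
E
python3 - <<'E'
from look import *
import numpy as np
np.set_printoptions(precision=3,suppress=True)
for n in('side','top'):
    snap(n,'a')
    c=bot.camera_info(n);print(n,c['K'],c['R'],c['t'])
for n in('side','top'):
  for q in('box_center','tote','otoscope_center','dish','jar','bail_bar'):
    print(n,q,[(np.round(d['centre']),round(d['p'],2)) for d in bot.search_frame(n,q)])
print(bot.get_state())
E
```

```text
pics
side [[455.339   0.    256.471]
 [  0.    455.339 188.148]
 [  0.      0.      1.   ]] [[ 0.931 -0.365 -0.002]
 [-0.249 -0.631 -0.734]
 [ 0.266  0.684 -0.679]] [-537.168  189.105 1126.294]
top [[490.594   0.    257.95 ]
 [  0.    490.594 196.664]
 [  0.      0.      1.   ]] [[ 0.033 -0.999 -0.003]
 [-0.978 -0.032 -0.207]
 [ 0.207  0.009 -0.978]] [ -21.164  577.885 1447.182]
side box_center [(array([ 494., -215.,   93.]), 0.74)]
side tote [(array([530.,  99.,  45.]), 0.95), (array([ 349., -338.,   33.]), 0.67)]
side otoscope_center [(array([538., 119.,  27.]), 0.48)]
side dish []
side jar [(array([603., -75.,  45.]), 0.93)]
side bail_bar [(array([ 345., -334.,   79.]), 0.76), (array([354., 337.,  74.]), 0.74), (array([537., 156., 135.]), 0.63)]
top box_center [(array([ 490., -186.,  120.]), 0.65)]
top tote [(array([527.,  80.,   5.]), 0.95), (array([354., 330.,   4.]), 0.89), (array([ 351., -345.,    6.]), 0.65)]
top otoscope_center [(array([544.,  95.,  30.]), 0.76)]
top dish [(array([ 762., -188.,    5.]), 0.91)]
top jar [(array([602., -52.,  67.]), 0.74)]
top bail_bar [(array([543., 158., 138.]), 0.76), (array([359., 348.,  80.]), 0.61), (array([ 348., -329.,   79.]), 0.61)]
{'time': 0.7, 'joint_positions': array([-1.35 ,  0.411, -0.013,  1.596,  0.006,  1.134, -0.082]), 'qd': array([-0.   , -0.001,  0.001, -0.   ,  0.   ,  0.001,  0.001]), 'tau': array([  0.001, -60.023,   0.682, -29.968,   0.014,   0.002,  -0.   ]), 'eef_pos': array([177.988, 599.12 , 404.738]), 'orientation': array([[ 0.   ,  0.285,  0.959],
       [ 0.   ,  0.959, -0.285],
       [-1.   ,  0.   , -0.   ]]), 'wrist_force': array([ 0.338, -0.582,  0.778]), 'ft_torque': array([-0.053,  0.001,  0.047]), 'grip_width': 85.21191291094455}
```

View pics/a_side.png

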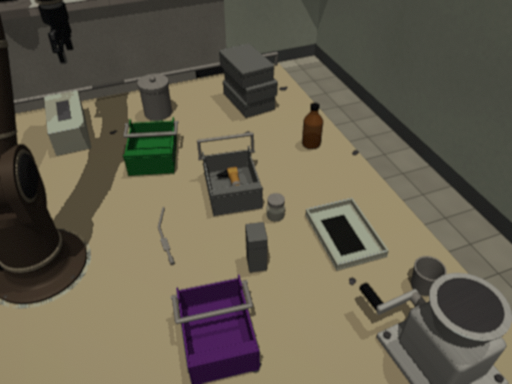

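View pics/a_top.png

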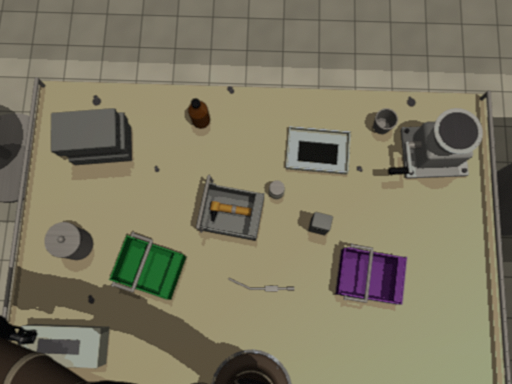

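The otoscope (orange and black, top picture about (232,209)) lies in the grey tote, and the dish at (318,150) holds the black liner. That means bail in, box on top. Next I'll zoom in for accurate poses.

```bash
python3 - <<'E'
import cv2,numpy as np
t=cv2.imread('pics/a_top.png');s=cv2.imread('pics/a_side.png')
cv2.imwrite('pics/ct.png',cv2.resize(t[165:255,185:345],None,fx=5,fy=5,interpolation=cv2.INTER_CUBIC))
cv2.imwrite('pics/cs.png',cv2.resize(s[120:280,185:315],None,fx=3.7,fy=3.7,interpolation=cv2.INTER_CUBIC))
E
```

```text
(no output)
```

View pics/ct.png

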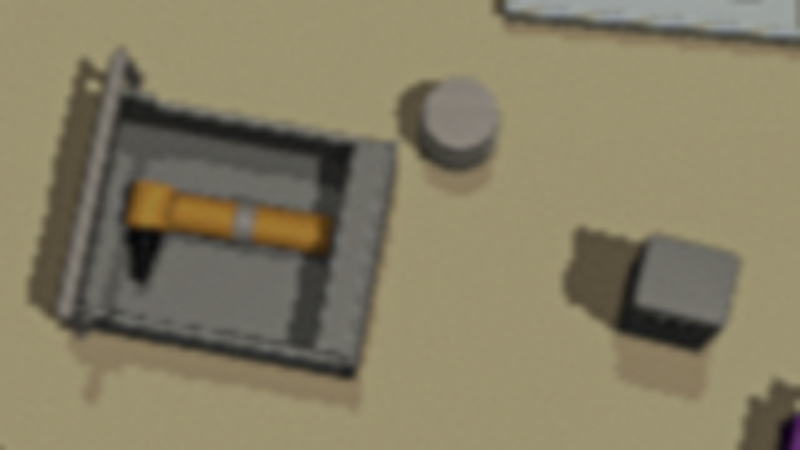

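View pics/cs.png

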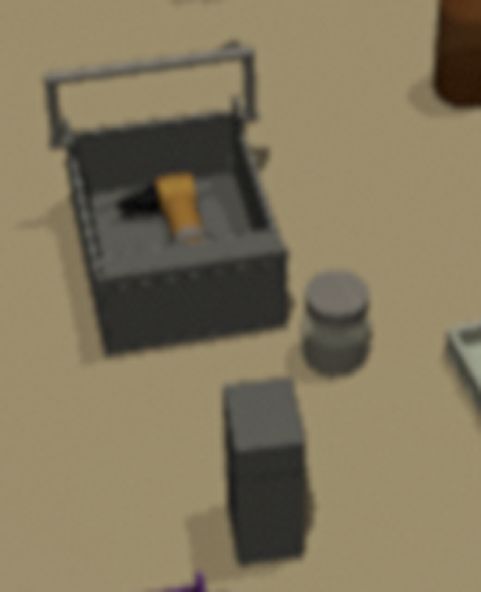

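```bash
cat >> look.py <<'E'
def ray(n,uv,z):
    c=bot.camera_info(n);K,R,t=map(np.array,(c['K'],c['R'],c['t']))
    o=-R.T@t; d=R.T@np.linalg.solve(K,[uv[0],uv[1],1.]); return o+d*(z-o[2])/d[2]
def proj(n,X):
    c=bot.camera_info(n);K,R,t=map(np.array,(c['K'],c['R'],c['t']))
    p=(R@np.atleast_2d(X).T).T+t; p=p@K.T; return p[:,:2]/p[:,2:]
E
python3 - <<'E'
from look import *
np.set_printoptions(precision=1,suppress=True)
T=lambda u,v,z:ray('top',(u/5+185-.4,v/5+165-.4),z)
S=lambda u,v,z:ray('side',(u/3.7+185-.36,v/3.7+120-.36),z)
print('boxtop T');[print(T(u,v,120)) for u,v in[(655,235),(740,257),(722,323),(636,308)]]
print('boxtop S');[print(S(u,v,120)) for u,v in[(224,390),(292,380),(303,440),(232,452)]]
print('boxbase S');[print(S(u,v,0)) for u,v in[(240,562),(303,553)]]
print('tote -y end T');[print(T(u,v,80)) for u,v in[(396,143),(356,365),(354,140),(325,362)]]
print('tote -y end S');[print(S(u,v,80)) for u,v in[(99,278),(286,250)]]
print('base',S(107,354,0),S(288,325,0))
print('bar T z135',T(121,55,135),T(68,315,135),'S',S(48,79,135),S(252,52,135))
print('jar',T(459,105,65),S(337,290,65))
print('oto',T(245,215,25))
E
```

```text
boxtop T
[ 526.4 -173.1  120. ]
[ 515.  -222.9  120. ]
[ 475.7 -212.5  120. ]
[ 482.9 -162.4  120. ]
boxtop S
[ 483.6 -167.   120. ]
[ 526.6 -174.8  120. ]
[ 514.1 -223.5  120. ]
[ 470.4 -216.6  120. ]
boxbase S
[ 476.3 -210.4    0. ]
[ 517.7 -218.8    0. ]
tote -y end T
[585.5 -19.9  80. ]
[449.3  -0.2  80. ]
[586.5   5.7  80. ]
[450.5  18.3  80. ]
tote -y end S
[450.7   0.9  80. ]
[584.8 -20.6  80. ]
base [451.8   3.    0. ] [587.8 -18.2  -0. ]
bar T z135 [621.2 143.7 135. ] [465.9 166.  135. ] S [466.1 167.2 135. ] [621.8 142.7 135. ]
jar [613.9 -58.   65. ] [609.1 -58.1  65. ]
oto [548.3  73.1  25. ]
```

Both cameras agree to about 3 mm. The tote centre is about (531,81) with yaw −8.6°, the box is about (499,−194), and the bail is upright. I'll swing the bail in first.

```bash
cat >> look.py <<'E'
from scipy.spatial.transform import Rotation as Ro
O=np.array([531.3,81.5,0]);ex=np.array([.989,-.149,0]);ey=np.array([.149,.989,0])
def tp(x,y,z): return O+x*ex+y*ey+np.array([0,0,z])
def Rt(jaw_deg,pitch=0,): # tool down, jaw at world angle; pitch>0 tilts the tool tip toward z-tool axis (world ~+x for jaw 80)
    a=np.radians(jaw_deg); y=np.array([np.cos(a),np.sin(a),0]); x=np.array([0,0,-1.]); 
    R=np.c_[x,y,np.cross(x,y)]
    return R@Ro.from_rotvec([0,-np.radians(pitch),0]).as_matrix()
def go(p,R):
    s=bot.get_state();R0=s['orientation']
    d=R0.T@(np.array(p)-s['eef_pos'])/10; w=Ro.from_matrix(R0.T@R).as_rotvec(degrees=True)
    print('t',round(s['time'],2),'pos',s['eef_pos'].round(1),'F',s['wrist_force'].round(1),'w',round(s['grip_width'],1),'slide',d.round(2),'dr',w.round(1),'|d|',round(np.linalg.norm(d)*10/41.7,1),'rows')
E
python3 - <<'E'
from look import *
print(Rt(80),Rt(80,30))
go(tp(0,108,310),Rt(81))
E
```

```text
[[ 0.          0.17364818  0.98480775]
 [ 0.          0.98480775 -0.17364818]
 [-1.          0.          0.        ]] [[ 0.49240388  0.17364818  0.85286853]
 [-0.08682409  0.98480775 -0.15038373]
 [-0.8660254   0.          0.5       ]]
t 0.7 pos [178.  599.1 404.7] F [ 0.3 -0.6  0.8] w 85.2 slide [  9.47 -28.86  47.11] dr [-7.5 -0.  -0. ] |d| 13.4 rows
```

Call:
servo_tool(
  slide=[
    [0, -2, 3.5],
    [1, -4, 7],
    [2, -6, 10.5],
    [3, -8, 14],
    [3.5, -10, 17.5],
    [4, -12, 21],
    [4.5, -14, 24.5],
    [5, -16, 28],
  ],
  dr=[
    [-1, 0, 0],
    [-2, 0, 0],
    [-3, 0, 0],
    [-4, 0, 0],
    [-5, 0, 0],
    [-6, 0, 0],
    [-7, 0, 0],
    [-7.5, 0, 0],
  ],
  fingers=[1, 1, 1, 1, 1, 1, 1, 1],
  squeeze=30,
)

```text
time: 1.37
eef_pos: [401.9, 364.4, 354.8]
orientation: [[0.0, 0.156, 0.988], [0.001, 0.988, -0.156], [-1.0, 0.001, 0.0]]
wrist_force: [0.9, 0.8, -0.1]
grip_width: 0.1
```

```bash
python3 -c "
from look import *
go(tp(0,108,283),Rt(81))"
```

```text
t 1.37 pos [401.9 364.4 354.8] F [ 0.9  0.8 -0.1] w 0.1 slide [  7.18 -15.13  17.12] dr [ 0.  0. -0.] |d| 5.7 rows
```

Call:
servo_tool(
  slide=[
    [0.5, -2, 2.5],
    [1.5, -4, 5],
    [2.5, -6.5, 7.5],
    [3.5, -9, 10],
    [4.5, -11, 12.5],
    [5.5, -13, 15],
    [6.5, -14.2, 17],
    [7.2, -15.1, 17.1],
  ],
  dr=[
    [0, 0, 0],
    [0, 0, 0],
    [0, 0, 0],
    [0, 0, 0],
    [0, 0, 0],
    [0, 0, 0],
    [0, 0, 0],
    [0, 0, 0],
  ],
  fingers=[1, 1, 1, 1, 1, 1, 1, 1],
)

```text
time: 2.03
eef_pos: [550.3, 185.3, 282.1]
orientation: [[0.003, 0.161, 0.987], [-0.001, 0.987, -0.161], [-1.0, -0.0, 0.003]]
wrist_force: [1.0, -0.4, -0.2]
grip_width: -0.1
```

```bash
python3 -c "
from look import *
snap('side','b')
go(tp(0,108,283),Rt(81))
go(tp(0,35,283),Rt(81))"
```

```text
t 2.08 pos [548.3 184.4 280.7] F [-0.7 -2.2 -1.2] w -0.2 slide [-0.23  0.38 -0.15] dr [-0.3 -0.   0.1] |d| 0.1 rows
t 2.08 pos [548.3 184.4 280.7] F [-0.7 -2.2 -1.2] w -0.2 slide [-0.21 -6.93 -0.06] dr [-0.3 -0.   0.1] |d| 1.7 rows
```

View pics/b_side.png

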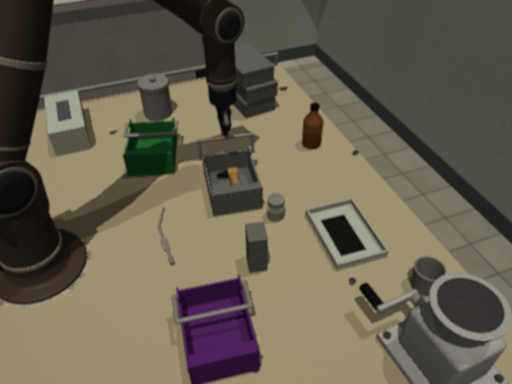

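Call:
servo_tool(
  slide=[
    [0, -1, 0],
    [0, -2, 0],
    [0, -3, 0],
    [0, -4, 0],
    [0, -5, 0],
    [0, -6, 0],
    [0, -7, 0],
    [0, -7, 0],
  ],
  dr=[
    [0, 0, 0],
    [0, 0, 0],
    [0, 0, 0],
    [0, 0, 0],
    [0, 0, 0],
    [0, 0, 0],
    [0, 0, 0],
    [0, 0, 0],
  ],
  fingers=[1, 1, 1, 1, 1, 1, 1, 1],
)

```text
time: 2.75
eef_pos: [536.7, 114.2, 281.0]
orientation: [[-0.001, 0.162, 0.987], [-0.001, 0.987, -0.162], [-1.0, -0.001, -0.0]]
wrist_force: [0.3, 2.8, -1.8]
grip_width: 0.0
```

```bash
python3 -c "
from look import *
im=snap('side','c');import cv2
cv2.imwrite('pics/c2.png',cv2.resize(im[80:220,170:310,::-1],None,fx=4,fy=4,interpolation=cv2.INTER_CUBIC))
go(tp(0,12,253),Rt(81))"
```

```text
t 2.8 pos [536.8 114.4 281.1] F [ 0.3  2.1 -0.4] w -0.2 slide [ 2.81 -2.13 -0.02] dr [-0.3 -0.   0.1] |d| 0.8 rows
```

View pics/c2.png

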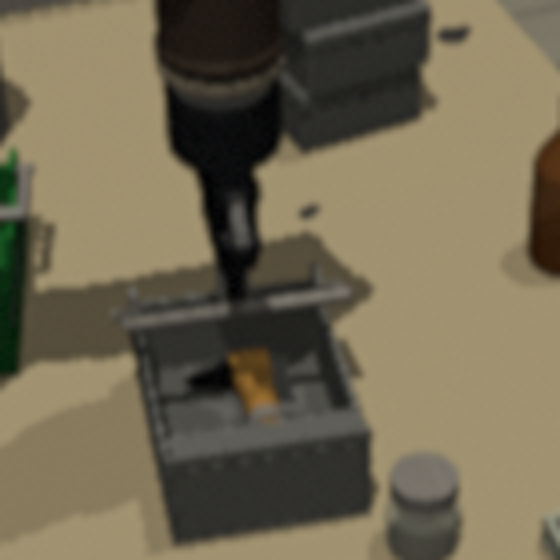

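The bail follows the finger and is now about halfway. Next I'll slide over the bar and press it down.

Call:
servo_tool(
  slide=[
    [0, -0.8, 0],
    [0, -1.5, 0],
    [0.5, -1.8, 0],
    [1, -2, 0],
    [1.5, -2.2, 0],
    [2, -2.3, 0],
    [2.4, -2.3, 0],
    [2.6, -2.3, 0],
  ],
  dr=[
    [0, 0, 0],
    [0, 0, 0],
    [0, 0, 0],
    [0, 0, 0],
    [0, 0, 0],
    [0, 0, 0],
    [0, 0, 0],
    [0, 0, 0],
  ],
  fingers=[1, 1, 1, 1, 1, 1, 1, 1],
)

```text
time: 3.47
eef_pos: [532.8, 91.7, 254.1]
orientation: [[-0.002, 0.162, 0.987], [-0.002, 0.987, -0.162], [-1.0, -0.002, -0.002]]
wrist_force: [-0.0, -0.5, 1.8]
grip_width: -0.1
```

```bash
python3 -c "
from look import *
im=snap('side','d');import cv2
cv2.imwrite('pics/d2.png',cv2.resize(im[80:220,170:310,::-1],None,fx=4,fy=4,interpolation=cv2.INTER_CUBIC))
go(tp(0,12,253),Rt(81))"
```

```text
t 3.52 pos [532.7  91.9 254. ] F [0.3 0.2 0.1] w -0.3 slide [0.1  0.15 0.01] dr [-0.3 -0.1  0.1] |d| 0.0 rows
```

View pics/d2.png

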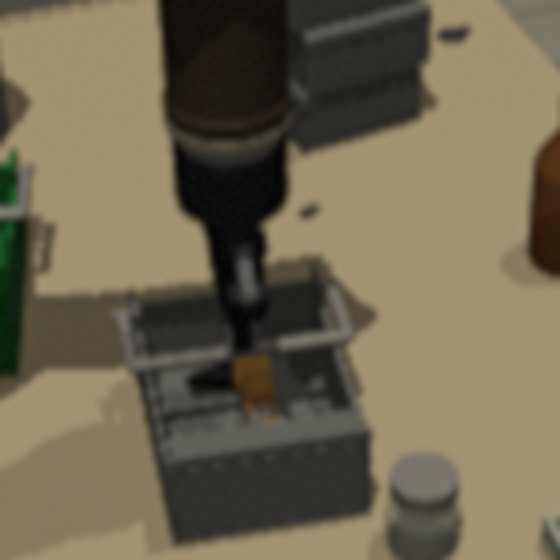

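Call:
servo_tool(
  slide=[
    [0.1, 0, 0],
    [0.2, 0, 0],
    [0.3, 0, 0],
    [0.3, 0, 0],
    [0.4, 0, 0],
    [0.4, 0, 0],
    [0.4, 0, 0],
    [0.4, 0, 0],
  ],
  dr=[
    [0, 0, 0],
    [0, 0, 0],
    [0, 0, 0],
    [0, 0, 0],
    [0, 0, 0],
    [0, 0, 0],
    [0, 0, 0],
    [0, 0, 0],
  ],
  fingers=[1, 1, 1, 1, 1, 1, 1, 1],
)

```text
time: 4.18
eef_pos: [532.9, 92.1, 252.7]
orientation: [[-0.001, 0.161, 0.987], [-0.001, 0.987, -0.161], [-1.0, -0.001, -0.001]]
wrist_force: [-8.8, -1.9, 29.0]
grip_width: -0.3
```

```bash
python3 -c "
from look import *
b=np.array([497,-193,0.]); 
for P in (50,40,30): 
  R=Rt(79,P); g=b+[0,0,85]; print(P,g-155*R[:,0])
go([400,-100,350],Rt(79,30))"
```

```text
50 [ 380.44464239 -170.34393356  184.6320795 ]
40 [ 399.19844242 -173.989303    203.73688868]
30 [ 420.92389328 -178.21230286  219.23393759]
t 4.18 pos [532.9  92.1 252.7] F [-8.8 -1.9 29. ] w -0.3 slide [ -9.7  -21.11 -10.02] dr [  1.7 -30.   -0.4] |d| 6.1 rows
```

The bail is at its stop: 29 N upward with the tip at z ≈ 80. Now I'll move to the box with the tool pitched forward.

Call:
servo_tool(
  slide=[
    [-3, 0, 0],
    [-6, -2, 0],
    [-9, -5, -2],
    [-9.5, -9, -4],
    [-9.5, -12.5, -6],
    [-9.5, -16, -8],
    [-9.5, -19, -9.5],
    [-9.5, -21, -10],
  ],
  dr=[
    [0, 0, 0],
    [0, -5, 0],
    [0, -10, 0],
    [0, -15, 0],
    [1, -20, 0],
    [1, -25, 0],
    [2, -30, 0],
    [2, -30, 0],
  ],
  fingers=[1, 1, 0.5, 0, 0, 0, 0, 0],
)

```text
time: 4.85
eef_pos: [396.0, -101.1, 347.2]
orientation: [[0.493, 0.197, 0.847], [-0.092, 0.98, -0.174], [-0.865, 0.008, 0.502]]
wrist_force: [-0.3, 0.5, 0.3]
grip_width: 72.3
```

```bash
python3 -c "
from look import *
im=snap('top','e');im=snap('side','e');import cv2
cv2.imwrite('pics/e2.png',cv2.resize(im[80:280,170:310,::-1],None,fx=3,fy=3,interpolation=cv2.INTER_CUBIC))
b=np.array([498,-193.5,0.]); 
print(bot.get_state()['joint_positions'])
for P in (50,40): 
  R=Rt(79,P); g=b+[0,0,140]; go(g-155*R[:,0],R)"
```

```text
[-0.26141166 -0.03265184  0.3764945   2.37306553  0.16370224  0.28016698
  1.34187599]
t 4.95 pos [ 398.1 -101.4  348.1] F [0.9 0.2 0.9] w 84.7 slide [ 9.22 -7.23 -5.61] dr [ -0.6 -20.   -0.1] |d| 3.1 rows
t 4.95 pos [ 398.1 -101.4  348.1] F [0.9 0.2 0.9] w 84.7 slide [ 8.52 -7.2  -3.  ] dr [ -0.6 -10.   -0.2] |d| 2.8 rows
```

View pics/e2.png

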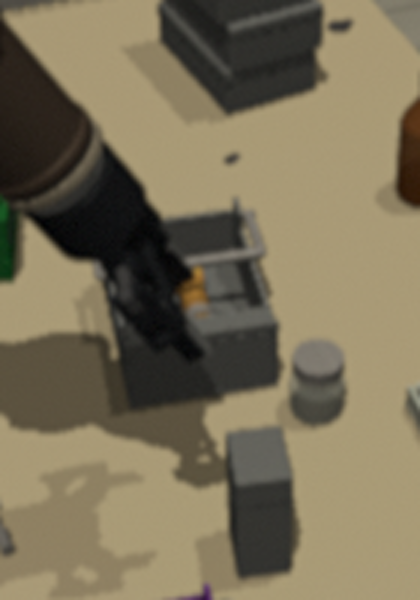

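j6 nears its lower limit when pitched forward. So I'll grip near the top at pitch about +20°, tilt to about −35°, and let the box pivot in a light grip as its edge meets the table.

```bash
python3 -c "
from look import *
b=np.array([499,-194,0.]); 
R=Rt(78,20); 
for z in (160,95):
  g=b+[0,0,z]; go(g-155*R[:,0],R)"
```

```text
t 4.95 pos [ 398.1 -101.4  348.1] F [0.9 0.2 0.9] w 84.7 slide [ 6.84 -7.06  3.47] dr [ 0.3 10.  -0.7] |d| 2.5 rows
t 4.95 pos [ 398.1 -101.4  348.1] F [0.9 0.2 0.9] w 84.7 slide [12.47 -7.12  0.23] dr [ 0.3 10.  -0.7] |d| 3.4 rows
```

Call:
servo_tool(
  slide=[
    [1.5, -2, 1],
    [3, -4, 2],
    [5, -6, 3],
    [6.8, -7.1, 3.5],
    [6.8, -7.1, 3.5],
    [6.8, -7.1, 3.5],
    [6.8, -7.1, 3.5],
    [6.8, -7.1, 3.5],
  ],
  dr=[
    [0, 5, 0],
    [0, 10, 0],
    [0, 10, -0.5],
    [0, 10, -0.5],
    [0, 10, -0.5],
    [0, 10, -0.5],
    [0, 10, -0.5],
    [0, 10, -0.5],
  ],
  fingers=[0, 0, 0, 0, 0, 0, 0, 0],
)

```text
time: 5.62
eef_pos: [447.1, -182.3, 306.4]
orientation: [[0.335, 0.2, 0.921], [-0.067, 0.98, -0.189], [-0.94, 0.001, 0.341]]
wrist_force: [-1.1, 0.8, 0.6]
grip_width: 85.4
```

```bash
python3 -c "
from look import *
im=snap('top','f');im=snap('side','f');import cv2
A=cv2.resize(im[130:280,170:320,::-1],(400,400),interpolation=cv2.INTER_CUBIC)
im=cv2.imread('pics/f_top.png');B=cv2.resize(im[140:290,230:380],(400,400),interpolation=cv2.INTER_CUBIC)
cv2.imwrite('pics/f2.png',np.hstack([A,B]))
print(bot.get_state()['joint_positions'])
b=np.array([499,-194,0.]); 
R=Rt(78,20); 
for z in (95,):
  g=b+[0,0,z]; go(g-155*R[:,0],R)"
```

```text
[-0.0944379   0.22122369  0.45376561  2.20429589 -0.3617951   0.41292103
  2.01054135]
t 5.72 pos [ 447.1 -182.3  306.7] F [-0.1  0.   0.1] w 85.5 slide [ 6.21 -0.07 -2.25] dr [ 0.4  0.  -0.2] |d| 1.6 rows
```

View pics/f2.png

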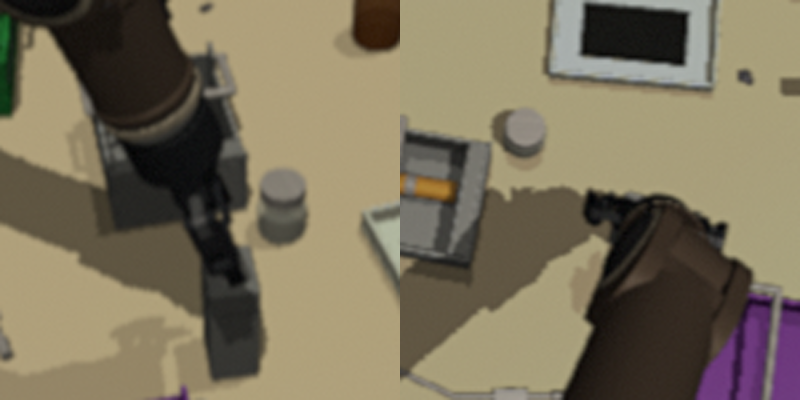

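The fingers straddle the box top, as seen in the side crop at about (230,265). Descending.

Call:
servo_tool(
  slide=[
    [1, 0, -0.4],
    [2, 0, -0.7],
    [3, 0, -1.1],
    [4, 0, -1.5],
    [5, 0, -1.8],
    [6.2, 0, -2.2],
    [6.2, 0, -2.2],
    [6.2, 0, -2.2],
  ],
  dr=[
    [0, 0, 0],
    [0, 0, 0],
    [0, 0, 0],
    [0, 0, 0],
    [0, 0, 0],
    [0, 0, 0],
    [0, 0, 0],
    [0, 0, 0],
  ],
  fingers=[0, 0, 0, 0, 0, 0, 0, 0],
)

```text
time: 6.38
eef_pos: [447.5, -182.0, 241.2]
orientation: [[0.336, 0.2, 0.921], [-0.067, 0.98, -0.188], [-0.94, 0.002, 0.342]]
wrist_force: [-0.1, 0.1, 0.5]
grip_width: 85.3
```

Call:
servo_tool(
  slide=[
    [0, 0, 0],
    [0, 0, 0],
    [0, 0, 0],
    [0, 0, 0],
    [0, 0, 0],
    [0, 0, 0],
    [0, 0, 0],
    [0, 0, 0],
  ],
  dr=[
    [0, 0, 0],
    [0, 0, 0],
    [0, 0, 0],
    [0, 0, 0],
    [0, 0, 0],
    [0, 0, 0],
    [0, 0, 0],
    [0, 0, 0],
  ],
  fingers=[0.2, 0.3, 0.4, 0.5, 0.6, 0.7, 0.8, 0.8],
  squeeze=25,
)

```text
time: 7.05
eef_pos: [447.8, -181.9, 242.2]
orientation: [[0.337, 0.199, 0.92], [-0.067, 0.98, -0.188], [-0.939, 0.002, 0.344]]
wrist_force: [-2.0, 1.5, 6.0]
grip_width: 55.8
```

```bash
python3 -c "
from look import *
im=snap('side','g');import cv2
A=cv2.resize(im[130:280,170:320,::-1],(500,500),interpolation=cv2.INTER_CUBIC)
cv2.imwrite('pics/g2.png',A)
b=np.array([499,-194,0.]); 
R=Rt(78,0); g=np.array([530,-190,130.]); go(g-155*R[:,0],R)"
```

```text
t 7.1 pos [ 447.8 -181.9  242.2] F [-2.7  2.1  6.4] w 55.9 slide [-1.19  0.85  9.18] dr [ 0.5 20.1 -0.2] |d| 2.2 rows
```

View pics/g2.png

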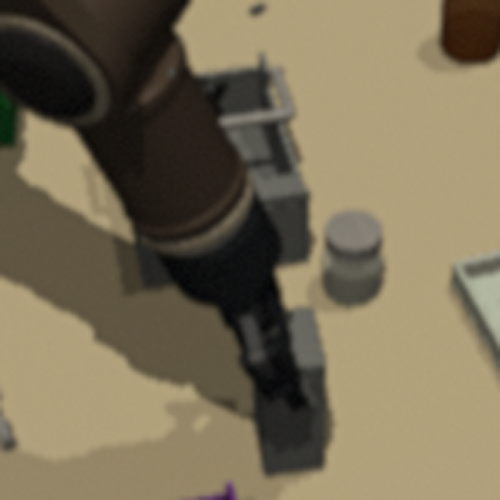

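Call:
servo_tool(
  slide=[
    [-1, 0, 0.4],
    [-2, 0, 0.7],
    [-3, 0.2, 2],
    [-2.6, 0.5, 4.5],
    [-2, 0.8, 7],
    [-1.2, 0.8, 9.2],
    [-1.2, 0.8, 9.2],
    [-1.2, 0.8, 9.2],
  ],
  dr=[
    [0, 0, 0],
    [0, 0, 0],
    [0, 5, 0],
    [0, 10, 0],
    [0, 15, 0],
    [0, 20, 0],
    [0, 20, 0],
    [0, 20, 0],
  ],
  fingers=[0.8, 0.8, 0.8, 0.8, 0.8, 0.8, 0.8, 0.8],
)

```text
time: 7.77
eef_pos: [531.1, -190.1, 284.4]
orientation: [[0.002, 0.198, 0.98], [0.001, 0.98, -0.198], [-1.0, 0.001, 0.002]]
wrist_force: [-0.5, -0.1, -2.6]
grip_width: 55.9
```

```bash
python3 -c "
from look import *
im=snap('side','h');import cv2
A=cv2.resize(im[130:280,170:320,::-1],(500,500),interpolation=cv2.INTER_CUBIC)
cv2.imwrite('pics/h2.png',A)
print(bot.get_state()['joint_positions'])
R=Rt(78,-35); g=np.array([545,-190,130.]); go(g-155*R[:,0],R)"
```

```text
[-0.13658554  0.47894621  0.52630436  1.89996321 -0.31709345  0.8440144
  1.92442647]
t 7.82 pos [ 529.7 -190.3  284.4] F [-0.9 -0.6 -3.3] w 55.8 slide [ 2.76  0.25 10.38] dr [ 0.5 35.1  0.1] |d| 2.6 rows
```

View pics/h2.png

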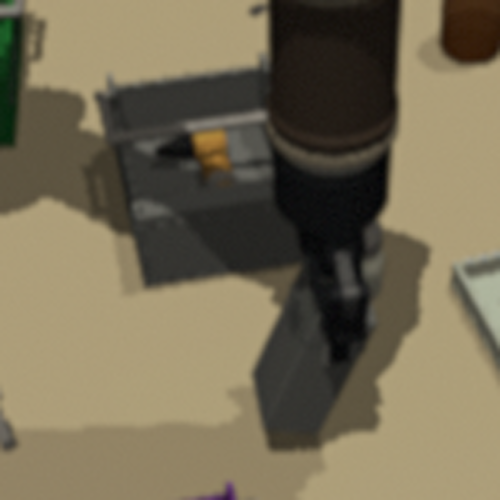

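The box tilts with the tool, top toward +x. Continuing the tilt.

Call:
servo_tool(
  slide=[
    [0.3, 0, 1.8],
    [0.6, 0, 3.5],
    [1, 0.2, 5.3],
    [1.5, 0.2, 7],
    [2.1, 0.2, 8.8],
    [2.8, 0.2, 10.4],
    [2.8, 0.2, 10.4],
    [2.8, 0.2, 10.4],
  ],
  dr=[
    [0, 6, 0],
    [0, 12, 0],
    [0, 18, 0],
    [0, 24, 0],
    [0, 30, 0],
    [0, 35, 0],
    [0, 35, 0],
    [0, 35, 0],
  ],
  fingers=[0.8, 0.8, 0.8, 0.8, 0.8, 0.8, 0.8, 0.8],
)

```text
time: 8.48
eef_pos: [631.3, -209.4, 254.8]
orientation: [[-0.561, 0.2, 0.804], [0.115, 0.98, -0.163], [-0.82, 0.001, -0.572]]
wrist_force: [0.3, -0.9, -2.8]
grip_width: 55.4
```

```bash
python3 -c "
from look import *
im=snap('side','i');import cv2
A=cv2.resize(im[130:280,170:320,::-1],(500,500),interpolation=cv2.INTER_CUBIC)
cv2.imwrite('pics/i2.png',A)
print(bot.get_state()['joint_positions'])
R=Rt(78,-55); g=np.array([545,-190,100.]); go(g-155*R[:,0],R)"
```

```text
[-0.04631425  0.86386126  0.51280129  1.37246164 -0.25561821  1.60033999
  1.86935783]
t 8.53 pos [ 630.9 -209.6  256.3] F [-0.6 -0.6 -1.9] w 55.1 slide [3.31 0.09 7.04] dr [ 0.4 20.2  0.3] |d| 1.9 rows
```

View pics/i2.png

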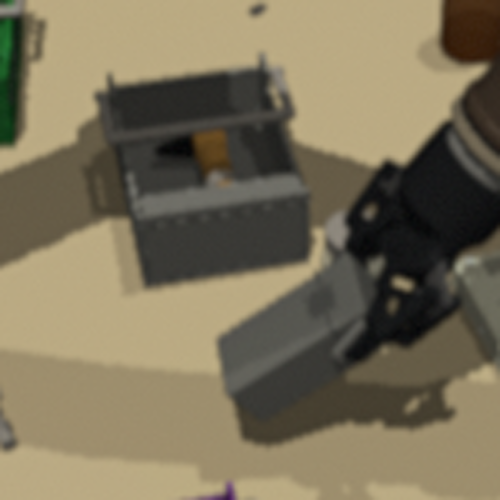

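```bash
python3 -c "
from look import *
R=Rt(78,-45)
for z in(68,30): g=np.array([540,-190,z]); go(g-155*R[:,0],R)"
```

```text
t 8.53 pos [ 630.9 -209.6  256.3] F [-0.6 -0.6 -1.9] w 55.1 slide [5.51 0.01 5.86] dr [ 0.4 10.2  0.2] |d| 1.9 rows
t 8.53 pos [ 630.9 -209.6  256.3] F [-0.6 -0.6 -1.9] w 55.1 slide [8.63 0.   8.03] dr [ 0.4 10.2  0.2] |d| 2.8 rows
```

Call:
servo_tool(
  slide=[
    [0.8, 0, 0.8],
    [1.6, 0, 1.7],
    [2.4, 0, 2.5],
    [3.2, 0, 3.4],
    [4, 0, 4.2],
    [4.8, 0, 5],
    [5.5, 0, 5.8],
    [5.5, 0, 5.8],
  ],
  dr=[
    [0, 2, 0],
    [0, 4, 0],
    [0, 6, 0],
    [0, 8, 0],
    [0, 10, 0],
    [0, 10, 0],
    [0, 10, 0],
    [0, 10, 0],
  ],
  fingers=[0.8, 0.8, 0.8, 0.8, 0.8, 0.8, 0.8, 0.8],
  squeeze=20,
)

```text
time: 9.2
eef_pos: [646.3, -212.6, 176.9]
orientation: [[-0.689, 0.201, 0.696], [0.142, 0.98, -0.141], [-0.71, 0.002, -0.704]]
wrist_force: [-0.5, 0.3, -2.9]
grip_width: 55.8
```

```bash
python3 -c "
from look import *
im=snap('side','j');import cv2
A=cv2.resize(im[130:280,170:320,::-1],(500,500),interpolation=cv2.INTER_CUBIC)
cv2.imwrite('pics/j2.png',A)
print(bot.get_state()['joint_positions'])
R=Rt(78,-45); g=np.array([540,-190,26.]); go(g-155*R[:,0],R);s=bot.get_state();print(s['orientation'],s['eef_pos']+155*s['orientation'][:,0])"
```

```text
[-0.01254742  1.03592904  0.48500919  1.26783185 -0.25994947  1.70282442
  1.86700109]
t 9.25 pos [ 646.4 -212.7  177.9] F [-0.6  1.1 -2.3] w 55.9 slide [2.95 0.   3.04] dr [0.4 0.3 0.3] |d| 1.0 rows
[[-0.68950989  0.20051829  0.6959659 ]
 [ 0.142096    0.97968905 -0.14148534]
 [-0.71020056  0.00133844 -0.70399813]] [ 539.49471557 -190.69759114   67.85751318]
```

View pics/j2.png

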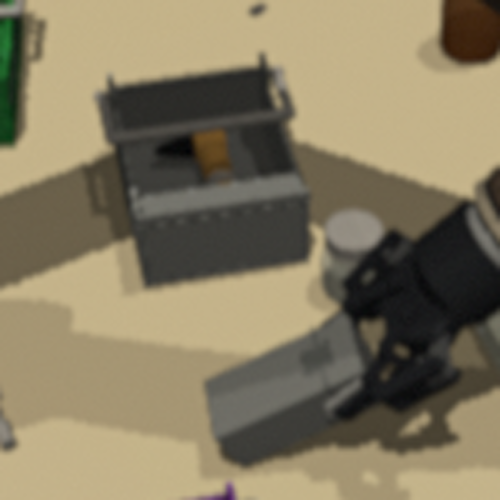

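```bash
python3 -c "
from look import *
R=Rt(78,-54)
for z in(50,): g=np.array([540,-190,z]); go(g-155*R[:,0],R)"
```

```text
t 9.25 pos [ 646.4 -212.7  177.9] F [-0.6  1.1 -2.3] w 55.9 slide [ 1.45 -0.01  3.77] dr [0.3 9.3 0.3] |d| 1.0 rows
```

Call:
servo_tool(
  slide=[
    [0.2, 0, 0.6],
    [0.4, 0, 1.2],
    [0.7, 0, 1.9],
    [0.9, 0, 2.5],
    [1.2, 0, 3.1],
    [1.4, 0, 3.8],
    [1.4, 0, 3.8],
    [1.4, 0, 3.8],
  ],
  dr=[
    [0, 1.5, 0],
    [0, 3, 0],
    [0, 4.5, 0],
    [0, 6, 0],
    [0, 7.5, 0],
    [0, 9, 0],
    [0, 9, 0],
    [0, 9, 0],
  ],
  fingers=[0.8, 0.8, 0.8, 0.8, 0.8, 0.8, 0.8, 0.8],
)

```text
time: 9.92
eef_pos: [663.0, -216.7, 140.8]
orientation: [[-0.79, 0.201, 0.579], [0.164, 0.98, -0.117], [-0.591, 0.003, -0.807]]
wrist_force: [-0.9, 0.1, -2.5]
grip_width: 55.6
```

```bash
python3 -c "
from look import *
im=snap('side','k');import cv2
A=cv2.resize(im[130:280,170:320,::-1],(500,500),interpolation=cv2.INTER_CUBIC)
cv2.imwrite('pics/k2.png',A)
print(bot.get_state()['joint_positions'])
R=Rt(78,-54); g=np.array([540,-190,30.]); go(g-155*R[:,0],R);s=bot.get_state();print(s['orientation'],s['eef_pos']+155*s['orientation'][:,0])"
```

```text
[ 0.07003595  1.13863546  0.35389342  1.12953856 -0.17942555  1.85300843
  1.79489907]
t 9.97 pos [ 662.9 -216.7  141.2] F [-0.   0.1 -2. ] w 55.6 slide [1.22 0.06 1.6 ] dr [0.3 0.2 0.2] |d| 0.5 rows
[[-0.78989748  0.20153689  0.57917601]
 [ 0.16385691  0.97947845 -0.11735791]
 [-0.59094236  0.00220128 -0.80671078]] [ 540.47193569 -191.33506566   49.65076323]
```

View pics/k2.png

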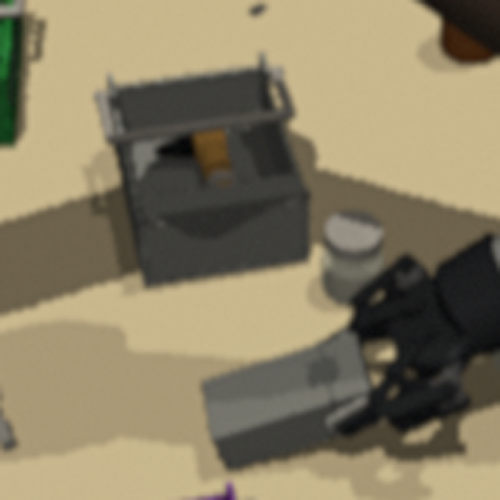

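j6 is right at its limit, so I'll back the pitch off to −48° while lowering and let the box pivot in the pads.

```bash
python3 -c "
from look import *
R=Rt(78,-47)
for z in(40,30,24): g=np.array([540,-190.5,z]); go(g-155*R[:,0],R)"
```

```text
t 9.97 pos [ 662.9 -216.7  141.2] F [-0.   0.1 -2. ] w 55.6 slide [ 0.73  0.02 -1.09] dr [ 0.3 -6.8  0.2] |d| 0.3 rows
t 9.97 pos [ 662.9 -216.7  141.2] F [-0.   0.1 -2. ] w 55.6 slide [ 1.32  0.02 -0.28] dr [ 0.3 -6.8  0.2] |d| 0.3 rows
t 9.97 pos [ 662.9 -216.7  141.2] F [-0.   0.1 -2. ] w 55.6 slide [1.68 0.02 0.2 ] dr [ 0.3 -6.8  0.2] |d| 0.4 rows
```

Call:
servo_tool(
  slide=[
    [0.2, 0, -0.4],
    [0.5, 0, -0.8],
    [0.7, 0, -1.1],
    [0.9, 0, -0.8],
    [1.1, 0, -0.6],
    [1.3, 0, -0.3],
    [1.5, 0, 0],
    [1.6, 0, 0.1],
  ],
  dr=[
    [0, -3, 0],
    [0, -5, 0],
    [0, -7, 0],
    [0, -7, 0],
    [0, -7, 0],
    [0, -7, 0],
    [0, -7, 0],
    [0, -7, 0],
  ],
  fingers=[0.8, 0.8, 0.8, 0.8, 0.8, 0.8, 0.8, 0.8],
)

```text
time: 10.63
eef_pos: [650.7, -214.0, 129.7]
orientation: [[-0.715, 0.201, 0.67], [0.148, 0.98, -0.136], [-0.683, 0.002, -0.73]]
wrist_force: [2.1, 0.2, 2.9]
grip_width: 55.7
```

```bash
python3 -c "
from look import *
im=snap('side','l');import cv2
A=cv2.resize(im[130:280,170:320,::-1],(500,500),interpolation=cv2.INTER_CUBIC)
cv2.imwrite('pics/l2.png',A)
print(bot.get_state()['joint_positions'])
R=Rt(78,-47); g=np.array([540,-190.5,24.]); go(g-155*R[:,0],R);s=bot.get_state();print(s['orientation'],s['eef_pos']+155*s['orientation'][:,0])"
```

```text
[ 0.06056825  1.09184304  0.34901553  1.22743795 -0.19479368  1.68485377
  1.79405676]
t 10.68 pos [ 650.6 -214.1  129.5] F [ 1.5 -0.3  2.3] w 55.8 slide [-0.04  0.01  0.01] dr [0.4 0.1 0.2] |d| 0.0 rows
[[-0.71485479  0.20152529  0.6696045 ]
 [ 0.14868975  0.97948059 -0.13604826]
 [-0.68328178  0.00230858 -0.73015114]] [ 539.74823963 -191.01936746   23.62461866]
```

View pics/l2.png

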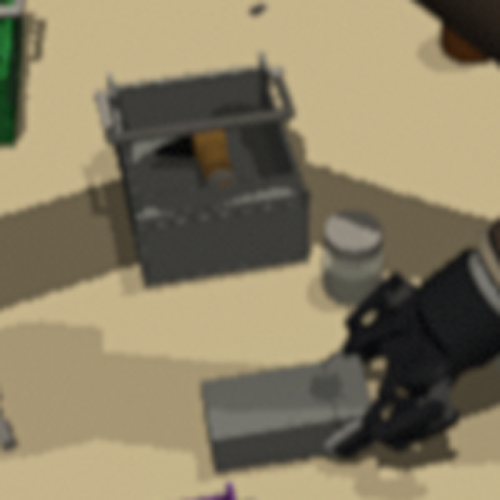

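The box looks flat on the table, and the pivot worked. Releasing and backing out along the tool.

Call:
servo_tool(
  slide=[
    [0, 0, 0],
    [0, 0, 0],
    [0, 0, 0],
    [0, 0, 0],
    [0, 0, 0],
    [-1, 0, 0],
    [-3, 0, 0],
    [-5, 0, 0],
  ],
  dr=[
    [0, 0, 0],
    [0, 0, 0],
    [0, 0, 0],
    [0, 0, 0],
    [0, 0, 0],
    [0, 0, 0],
    [0, 0, 0],
    [0, 0, 0],
  ],
  fingers=[0.4, 0.2, 0, 0, 0, 0, 0, 0],
)

```text
time: 11.35
eef_pos: [686.3, -221.4, 163.8]
orientation: [[-0.716, 0.202, 0.668], [0.149, 0.979, -0.136], [-0.682, 0.002, -0.731]]
wrist_force: [0.8, -0.1, 0.2]
grip_width: 85.1
```

Call:
servo_tool(
  slide=[
    [-3, 0, 0],
    [-6, 0, 0],
    [-9, 0, 0],
    [-11, 0, -2],
    [-12, 0, -4],
    [-12, 0, -6],
    [-12, 0, -8],
    [-12, 0, -8],
  ],
  dr=[
    [0, 0, 0],
    [0, 0, 0],
    [0, -5, 0],
    [0, -11, 0],
    [0, -17, 0],
    [0, -23, 0],
    [0, -29, 0],
    [0, -35, 0],
  ],
  fingers=[0, 0, 0, 0, 0, 0, 0, 0],
)

```text
time: 12.02
eef_pos: [717.7, -229.2, 308.6]
orientation: [[-0.194, 0.203, 0.96], [0.042, 0.979, -0.198], [-0.98, 0.002, -0.199]]
wrist_force: [1.6, -0.8, 0.5]
grip_width: 85.5
```

```bash
python3 -c "
from look import *
im=snap('top','m');im=snap('side','m');import cv2
A=cv2.resize(im[130:280,170:320,::-1],(400,400),interpolation=cv2.INTER_CUBIC)
im=cv2.imread('pics/m_top.png');B=cv2.resize(im[165:265,250:350],(400,400),interpolation=cv2.INTER_CUBIC)
cv2.imwrite('pics/m2.png',np.hstack([A,B]))
print([(d['centre'],d['p']) for d in bot.search_frame('side','box_center')+bot.search_frame('top','box_center')])
go([520,-188,300],Rt(78))"
```

```text
[([497.3, -199.1, 43.1], 0.98), ([532.6, 101.2, 78.5], 0.55)]
t 12.22 pos [ 718.4 -228.2  304.6] F [-0.8  1.3 -1.2] w 85.5 slide [  4.72  -0.07 -19.69] dr [  0.4 -12.2  -0.1] |d| 4.9 rows
```

View pics/m2.png

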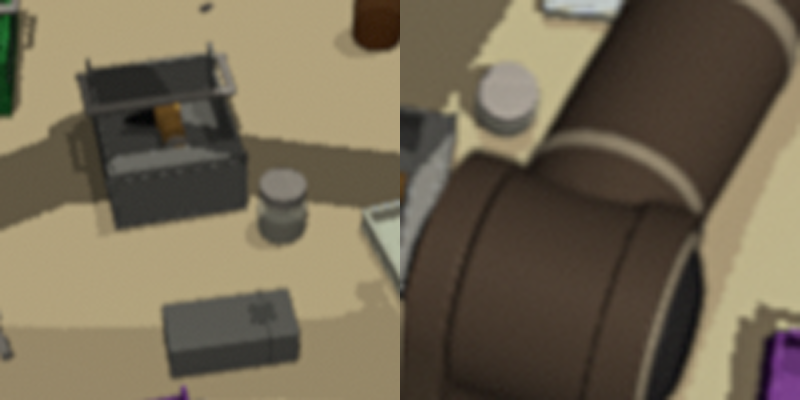

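The box lies flat, released and clear of the tote. I'll measure its top face from the side view.

```bash
python3 -c "
from look import *
im=cv2.imread('pics/m_side.png');cv2.imwrite('pics/m3.png',cv2.resize(im[230:285,220:295],None,fx=10,fy=10,interpolation=cv2.INTER_CUBIC))"
```

```text
(no output)
```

View pics/m3.png

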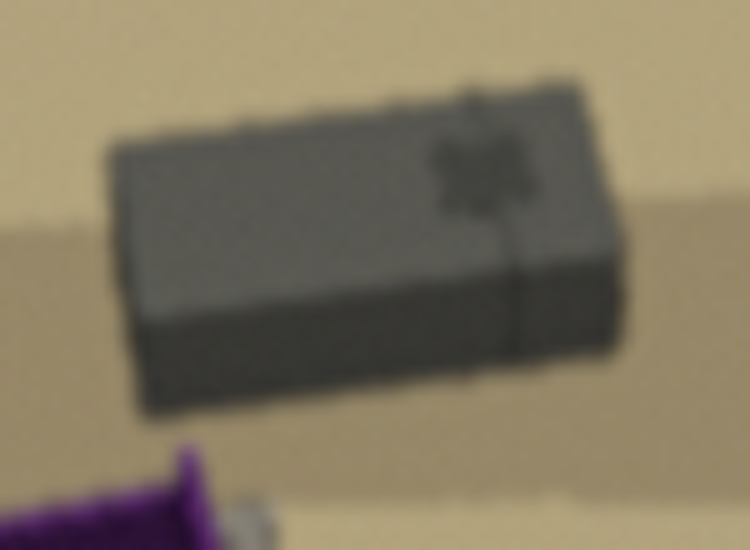

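```bash
python3 -c "
from look import *
np.set_printoptions(precision=1,suppress=True)
S=lambda u,v,z:ray('side',(u/10+220-.45,v/10+230-.45),z)
P=[S(*c,45) for c in[(110,148),(578,78),(620,243),(142,312)]]
for p in P: print(p)
Q=[S(145,415,0),S(620,350,0)];print(Q)
print('c',np.mean(P,0)); a=P[1]-P[0]+P[2]-P[3]; print(np.degrees(np.arctan2(a[1],a[0])),np.linalg.norm(a)/2)
c=np.mean(P,0);c[2]=25
R=Rt(78)
go(c+[0,0,155+100],R); go(c+[0,0,155],R)"
```

```text
[ 450.7 -148.7   45. ]
[ 566.1 -169.9   45. ]
[ 554.8 -221.5   45. ]
[ 441.3 -199.1   45. ]
[array([ 441.7, -195.2,    0. ]), array([ 557.4, -219.6,    0. ])]
c [ 503.2 -184.8   45. ]
-10.797172959724158 116.5609725634911
t 12.22 pos [ 718.4 -228.2  304.6] F [-0.8  1.3 -1.2] w 85.5 slide [  7.   -0.1 -20.9] dr [  0.4 -12.2  -0.1] |d| 5.3 rows
t 12.22 pos [ 718.4 -228.2  304.6] F [-0.8  1.3 -1.2] w 85.5 slide [ 16.8  -0.1 -18.8] dr [  0.4 -12.2  -0.1] |d| 6.1 rows
```

Call:
servo_tool(
  slide=[
    [0, 0, -4],
    [1, 0, -8],
    [2, 0, -12],
    [4, 0, -15],
    [5.5, 0, -18],
    [7, -0.1, -20.9],
    [7, -0.1, -20.9],
    [7, -0.1, -20.9],
  ],
  dr=[
    [0, -2, 0],
    [0, -4, 0],
    [0, -7, 0],
    [0, -10, 0],
    [0, -12, 0],
    [0, -12, 0],
    [0, -12, 0],
    [0, -12, 0],
  ],
  fingers=[0, 0, 0, 0, 0, 0, 0, 0],
)

```text
time: 12.88
eef_pos: [502.7, -184.7, 279.1]
orientation: [[-0.009, 0.202, 0.979], [0.005, 0.979, -0.202], [-1.0, 0.003, -0.01]]
wrist_force: [2.2, 0.1, 0.7]
grip_width: 85.1
```

```bash
python3 -c "
from look import *
im=snap('side','n')
cv2.imwrite('pics/n2.png',cv2.resize(im[130:290,180:330,::-1],None,fx=3.5,fy=3.5,interpolation=cv2.INTER_CUBIC))
go([503.2,-184.8,155+27],Rt(79))"
```

```text
t 12.93 pos [ 504.3 -184.9  279.7] F [1.3 0.5 0.5] w 85.7 slide [ 9.77 -0.05 -0.05] dr [-0.6 -0.4 -0.2] |d| 2.3 rows
```

View pics/n2.png

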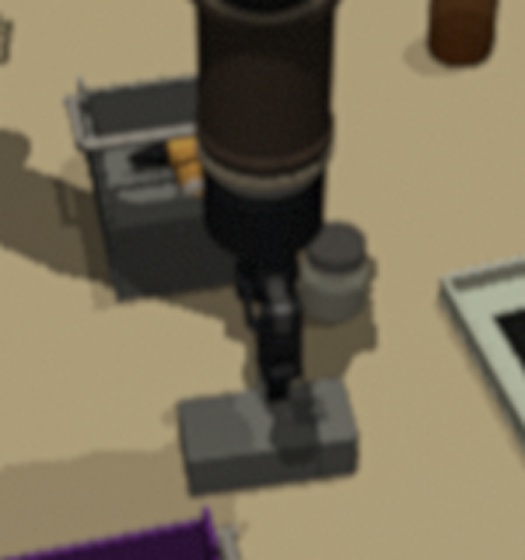

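Call:
servo_tool(
  slide=[
    [2, 0, 0],
    [4, 0, 0],
    [6, 0, 0],
    [8, 0, 0],
    [9, 0, 0],
    [9.7, 0, 0],
    [9.7, 0, 0],
    [9.7, 0, 0],
  ],
  dr=[
    [-0.5, 0, 0],
    [-0.5, 0, 0],
    [-0.5, 0, 0],
    [-0.5, 0, 0],
    [-0.5, 0, 0],
    [-0.5, 0, 0],
    [-0.5, 0, 0],
    [-0.5, 0, 0],
  ],
  fingers=[0, 0, 0, 0, 0, 0, 0, 0],
)

```text
time: 13.6
eef_pos: [504.4, -184.7, 182.7]
orientation: [[-0.006, 0.193, 0.981], [0.004, 0.981, -0.193], [-1.0, 0.003, -0.007]]
wrist_force: [0.1, 0.7, 0.8]
grip_width: 85.2
```

Call:
servo_tool(
  slide=[
    [0, 0, 0],
    [0, 0, 0],
    [0, 0, 0],
    [0, 0, 0],
    [0, 0, 0],
    [0, 0, 0],
    [0, 0, 0],
    [0, 0, 0],
  ],
  dr=[
    [0, 0, 0],
    [0, 0, 0],
    [0, 0, 0],
    [0, 0, 0],
    [0, 0, 0],
    [0, 0, 0],
    [0, 0, 0],
    [0, 0, 0],
  ],
  fingers=[0.2, 0.3, 0.4, 0.5, 0.6, 0.7, 0.8, 0.8],
  squeeze=45,
)

```text
time: 14.27
eef_pos: [505.0, -184.8, 183.9]
orientation: [[-0.004, 0.193, 0.981], [0.004, 0.981, -0.193], [-1.0, 0.003, -0.005]]
wrist_force: [-0.3, 1.9, 6.0]
grip_width: 55.2
```

```bash
python3 -c "
from look import *
go(tp(0,-25,155+27+110),Rt(-8.6))"
```

```text
t 14.27 pos [ 505.  -184.8  183.9] F [-0.3  1.9  6. ] w 55.2 slide [-10.73  24.18  -2.49] dr [87.5 -0.4  0.1] |d| 6.4 rows
```

Call:
servo_tool(
  slide=[
    [-3, 0, 0],
    [-6, 0, 0],
    [-9, 1, 0],
    [-11, 3, 0],
    [-11, 5, -0.5],
    [-11, 7, -0.5],
    [-11, 9, -1],
    [-11, 11, -1],
  ],
  dr=[
    [0, 0, 0],
    [0, 0, 0],
    [6, 0, 0],
    [12, 0, 0],
    [18, 0, 0],
    [24, 0, 0],
    [30, 0, 0],
    [36, 0, 0],
  ],
  fingers=[0.8, 0.8, 0.8, 0.8, 0.8, 0.8, 0.8, 0.8],
)

```text
time: 14.93
eef_pos: [515.9, -74.4, 294.4]
orientation: [[-0.005, 0.736, 0.677], [0.005, 0.677, -0.736], [-1.0, -0.001, -0.007]]
wrist_force: [-0.1, -0.5, -3.2]
grip_width: 55.2
```

```bash
python3 -c "
from look import *
go(tp(0,-25,294),Rt(-8.6)); print(bot.get_state()['joint_positions'])"
```

```text
t 14.93 pos [515.9 -74.4 294.4] F [-0.1 -0.5 -3.2] w 55.2 slide [ 0.09  9.73 -8.86] dr [51.2 -0.3  0.2] |d| 3.2 rows
[-0.27847595  0.38374618  0.41630125  1.9833589  -0.21378533  0.82162658
  1.00143905]
```

Call:
servo_tool(
  slide=[
    [0, 1.5, -1],
    [0, 3, -2.5],
    [0, 4.5, -4],
    [0, 6, -5.5],
    [0, 7.5, -7],
    [0, 9, -8],
    [0, 9.7, -8.9],
    [0, 9.7, -8.9],
  ],
  dr=[
    [6.5, 0, 0],
    [13, 0, 0],
    [19.5, 0, 0],
    [26, 0, 0],
    [32.5, 0, 0],
    [39, 0, 0],
    [45.5, 0, 0],
    [51, 0, 0],
  ],
  fingers=[0.8, 0.8, 0.8, 0.8, 0.8, 0.8, 0.8, 0.8],
)

```text
time: 15.6
eef_pos: [526.7, 60.2, 294.6]
orientation: [[-0.006, 0.989, -0.148], [0.006, -0.148, -0.989], [-1.0, -0.007, -0.005]]
wrist_force: [-1.3, 0.1, -2.3]
grip_width: 55.5
```

```bash
python3 -c "
from look import *
im=snap('top','o');im=snap('side','o')
A=cv2.resize(im[130:230,170:320,::-1],(600,400),interpolation=cv2.INTER_CUBIC)
im=cv2.imread('pics/o_top.png');B=cv2.resize(im[165:265,190:240],(200,400),interpolation=cv2.INTER_CUBIC)
cv2.imwrite('pics/o2.png',np.hstack([A,B]))
go(tp(0,-25,264),Rt(-8.6))"
```

```text
t 15.7 pos [526.7  57.8 294.7] F [ 0.2 -0.3 -2.6] w 55.7 slide [3.07 0.12 0.09] dr [ 0.2 -0.2  0.4] |d| 0.7 rows
```

View pics/o2.png

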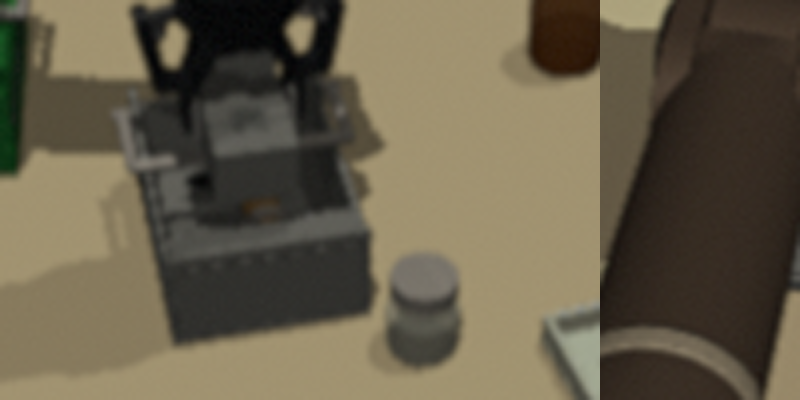

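The box is held level over the tote, lengthwise and centred. Lowering slowly.

Call:
servo_tool(
  slide=[
    [0.5, 0.1, 0.1],
    [1, 0.1, 0.1],
    [1.5, 0.1, 0.1],
    [2, 0.1, 0.1],
    [2.4, 0.1, 0.1],
    [2.7, 0.1, 0.1],
    [2.9, 0.1, 0.1],
    [3, 0.1, 0.1],
  ],
  dr=[
    [0, 0, 0],
    [0, 0, 0],
    [0, 0, 0],
    [0, 0, 0],
    [0, 0, 0],
    [0, 0, 0],
    [0, 0, 0],
    [0, 0, 0],
  ],
  fingers=[0.8, 0.8, 0.8, 0.8, 0.8, 0.8, 0.8, 0.8],
)

```text
time: 16.37
eef_pos: [527.3, 56.6, 264.3]
orientation: [[-0.006, 0.989, -0.146], [0.004, -0.146, -0.989], [-1.0, -0.007, -0.003]]
wrist_force: [0.2, 0.3, -2.4]
grip_width: 55.4
```

```bash
python3 -c "
from look import *
im=snap('side','p')
cv2.imwrite('pics/p2.png',cv2.resize(im[130:230,180:310,::-1],None,fx=5,fy=5,interpolation=cv2.INTER_CUBIC))
go(tp(0,-25,264),Rt(-8.6))"
```

```text
t 16.42 pos [527.3  56.7 264.3] F [-0.6  0.2 -2.9] w 55.2 slide [ 0.03  0.03 -0.02] dr [ 0.2 -0.2  0.4] |d| 0.0 rows
```

View pics/p2.png

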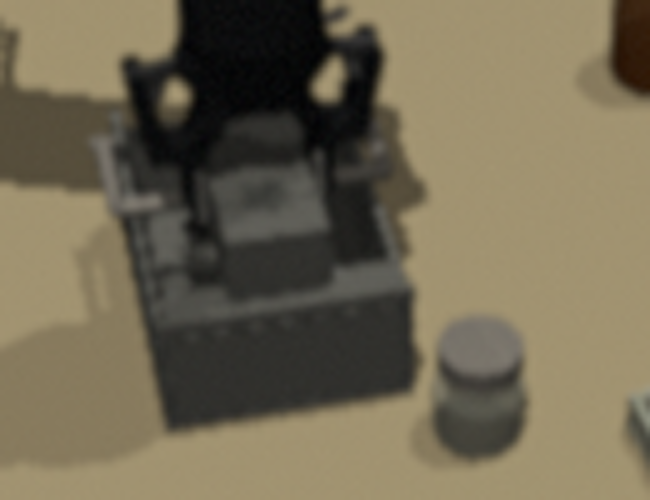

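Call:
servo_tool(
  slide=[
    [0.1, 0, 0],
    [0.1, 0, 0],
    [0.2, 0, 0],
    [0.2, 0, 0],
    [0.3, 0, 0],
    [0.3, 0, 0],
    [0.3, 0, 0],
    [0.3, 0, 0],
  ],
  dr=[
    [0, 0, 0],
    [0, 0, 0],
    [0, 0, 0],
    [0, 0, 0],
    [0, 0, 0],
    [0, 0, 0],
    [0, 0, 0],
    [0, 0, 0],
  ],
  fingers=[0.8, 0.8, 0.8, 0.8, 0.8, 0.8, 0.8, 0.8],
)

```text
time: 17.08
eef_pos: [527.4, 56.4, 263.7]
orientation: [[-0.006, 0.989, -0.146], [0.006, -0.146, -0.989], [-1.0, -0.006, -0.005]]
wrist_force: [-9.9, 0.1, 25.8]
grip_width: 55.2
```

Supported firmly. I'll relax slightly, then open.

Call:
servo_tool(
  slide=[
    [0, 0, 0],
    [0, 0, 0],
    [0, 0, 0],
    [0, 0, 0],
    [0, 0, 0],
    [0, 0, 0],
    [0, 0, 0],
    [0, 0, 0],
  ],
  dr=[
    [0, 0, 0],
    [0, 0, 0],
    [0, 0, 0],
    [0, 0, 0],
    [0, 0, 0],
    [0, 0, 0],
    [0, 0, 0],
    [0, 0, 0],
  ],
  fingers=[0.8, 0.8, 0.6, 0.4, 0.2, 0, 0, 0],
)

```text
time: 17.75
eef_pos: [527.4, 56.4, 263.6]
orientation: [[-0.006, 0.989, -0.146], [0.006, -0.146, -0.989], [-1.0, -0.007, -0.005]]
wrist_force: [-1.1, -0.7, -0.3]
grip_width: 85.6
```

Call:
servo_tool(
  slide=[
    [-1, 0, 0],
    [-2, 0, 0],
    [-4, 0, 0],
    [-6, 0, 0],
    [-8, 0, 0],
    [-10, 0, -3],
    [-12, 0, -6],
    [-14, 0, -9],
  ],
  dr=[
    [0, 0, 0],
    [0, 0, 0],
    [0, 0, 0],
    [0, 0, 0],
    [0, 0, 0],
    [0, 0, 0],
    [0, 0, 0],
    [0, 0, 0],
  ],
  fingers=[0, 0, 0, 0, 0, 0, 0, 0],
)

```text
time: 18.42
eef_pos: [541.3, 144.9, 406.6]
orientation: [[-0.004, 0.989, -0.148], [0.007, -0.148, -0.989], [-1.0, -0.005, -0.006]]
wrist_force: [1.1, -0.0, 0.2]
grip_width: 85.7
```

```bash
python3 -c "
from look import *
im=snap('side','q')
cv2.imwrite('pics/q2.png',cv2.resize(im[130:230,180:310,::-1],None,fx=6,fy=6,interpolation=cv2.INTER_CUBIC))
go([380,350,400],Rt(-8.6))"
```

```text
t 18.47 pos [542.6 152.3 410. ] F [3.8 6.9 2.7] w 85.6 slide [  1.23 -18.88 -17.27] dr [ 0.5 -0.7  0.1] |d| 6.1 rows
```

View pics/q2.png

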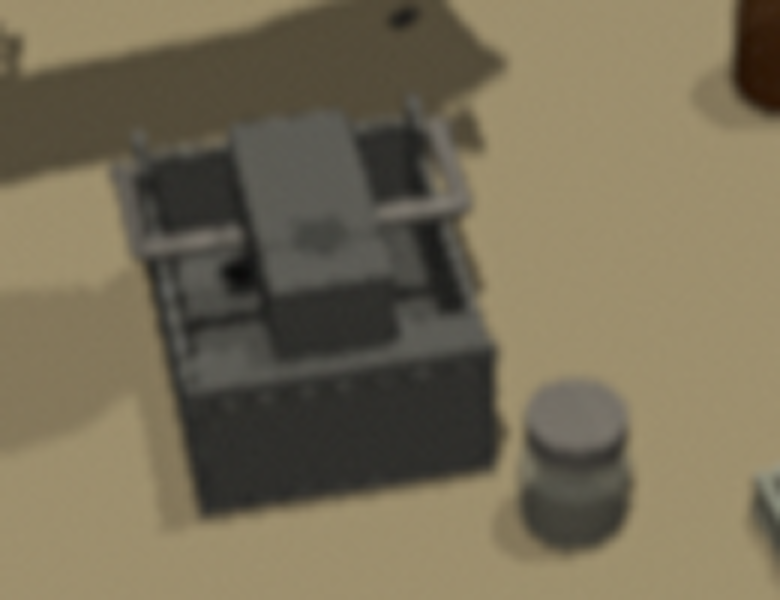

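The box rests on the bail and ledge, lengthwise. I'll retract for a top-view check.

Call:
servo_tool(
  slide=[
    [0, -3, -3],
    [0, -6, -6],
    [0, -9, -9],
    [0, -12, -12],
    [0, -15, -14],
    [0, -17, -16],
    [0, -19, -17],
    [0, -19, -17],
  ],
  dr=[
    [0, 0, 0],
    [0, 0, 0],
    [0, 0, 0],
    [0, 0, 0],
    [0, 0, 0],
    [0, 0, 0],
    [0, 0, 0],
    [0, 0, 0],
  ],
  fingers=[0, 0, 0, 0, 0, 0, 0, 0],
)

```text
time: 19.13
eef_pos: [374.6, 350.7, 412.8]
orientation: [[-0.001, 0.991, -0.134], [0.014, -0.134, -0.991], [-1.0, -0.003, -0.013]]
wrist_force: [0.2, -0.3, -0.4]
grip_width: 85.5
```

Call:
servo_tool(
  slide=[
    [0, -3, -3],
    [0, -6, -5],
    [0, -6, -5],
    [0, -6, -5],
    [0, -6, -5],
    [0, -6, -5],
    [0, -6, -5],
    [0, -6, -5],
  ],
  dr=[
    [0, 0, 0],
    [0, 0, 0],
    [0, 0, 0],
    [0, 0, 0],
    [0, 0, 0],
    [0, 0, 0],
    [0, 0, 0],
    [0, 0, 0],
  ],
  fingers=[0, 0, 0, 0, 0, 0, 0, 0],
)

```text
time: 19.8
eef_pos: [322.7, 407.4, 413.9]
orientation: [[-0.001, 0.991, -0.136], [0.014, -0.136, -0.991], [-1.0, -0.003, -0.013]]
wrist_force: [-0.1, 0.3, -0.7]
grip_width: 85.2
```

```bash
python3 -c "
from look import *
im=snap('top','r')
cv2.imwrite('pics/r2.png',cv2.resize(im[165:255,185:305,::-1],None,fx=6,fy=6,interpolation=cv2.INTER_CUBIC))
go([380,350,400],Rt(-8.6)); print([(d['centre'],d['p']) for d in bot.search_frame('top','jar')], [(d['centre'],d['p']) for d in bot.search_frame('top','box_center')])"
```

```text
t 19.85 pos [322.6 407.6 413.8] F [ 0.1 -0.7  0. ] w 85.9 slide [1.3  6.47 4.94] dr [ 0.8 -0.8  0.2] |d| 2.0 rows
[([600.8, -56.4, 65.5], 0.83)] [([520.9, 60.2, 123.0], 0.75)]
```

View pics/r2.png

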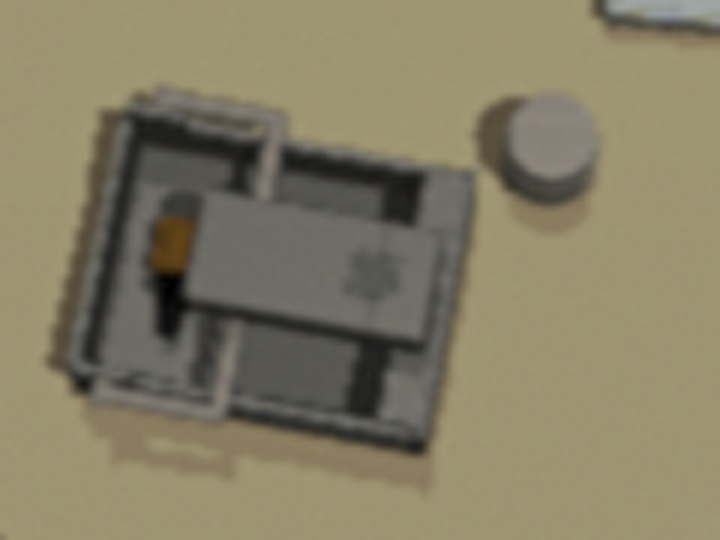

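```bash
python3 -c "
from look import *
np.set_printoptions(precision=1,suppress=True)
P=[ray('top',(u/6+185-.4,v/6+165-.4),125) for u,v in[(203,192),(440,228),(422,343),(187,300)]]
c=np.mean(P,0)-O;print('box tote xy',c@ex,c@ey); a=P[0]-P[1]+P[3]-P[2];print(np.linalg.norm(a)/2,np.degrees(np.arctan2(a@ex,a@ey)))
print('bar',[((ray('top',(u/6+185-.4,v/6+165-.4),75)-O)@ey) for u,v in[(268,180),(225,370)]])
bot.job_done()"
```

```text
box tote xy -1.4949912762366024 -24.154243293667427
116.84028368779322 -0.788861510957188
bar [np.float64(10.621318573629082), np.float64(12.985499377965823)]
the job is handed in; nothing more can be done
```

The job is finished and handed in at about 20 s of the 69 s allowed; no verdict is reported back. The otoscope was in the grey tote, so I swung the bail in to its stop. I tipped the box onto its broad face on the cart top, let go, picked it up again and set it on the bail and end ledge.

**Last checks:**
- **Box:** its centre is at x ≈ −1.5 mm and y ≈ −24 mm in the tote frame, about 1° off lengthwise. It looks flat in both views.
- **Bail:** the bar is at y ≈ 11–13 mm, against 12.5 mm for fully in. The finger met a firm stop at z ≈ 80 mm.
- **Otoscope and jar:** both look unmoved in the pictures. The jar network's reading is within 5 mm of the first one; I did not re-measure the otoscope.
- **Robot:** it is clear of everything with the gripper open.

**Disagreements and risks:**
- **Joint 6 limit:** while tilting the box, joint 6 briefly read 1.853 rad against its stated limit of 1.85. I backed it off at once.
- **Look-alike reports:** the network's box position disagreed between the two cameras before the grasp. After I laid the box down, its only other report was a low-confidence one at the tote. I used corner measurements from the calibrated pictures instead.

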